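Charge the mill jar and offer up its cover

ROBOT

A 6-joint arm with a two-finger parallel gripper is mounted at the origin on a cart in front of the work surface, level with it; the furniture and walls round the work are solid. World frame = base frame: x ahead of the robot, y to its left, z up, the work surface at z = 0. Lengths are in m, angles in degrees, forces in N, time in s.
With the tool pointing down it reaches from about 0.375 to 0.9 m from the base axis. Payload 3.1 kg.
Tool frame: the origin (TCP) lies on the centre line of the jaws, within the pads' length; the fingertips stand finger_overhang ahead of it and the grasp point (between the pads) lies 5 mm behind it (finger_overhang is the distance from the TCP to the fingertips, in m); z points along the fingers, y is the line along which they close (so a half turn about z gives the same grasp; the last joint's range is limited). The gripper opens to 87 mm and grips with 3 to 60 N. Pads are 19 mm wide; open, the fingers measure 117 mm over their backs; the gripper's body (75 mm by 190 mm) begins 51 mm behind the grasp point.
Start: joints at [65.002, 30.224, 82.088, -0, 67.689, -10.227], TCP at [0.159, 0.604, 0.237] pointing down, gripper open.
Joint ranges: [-176.69, 176.69], [-43.24, 126.21], [12.49, 139.97], [-82, 262], [0, 151.66], [-163.58, 163.58]. Speed limits (degrees/s): [159.86, 159.86, 180, 180, 180, 180].

INTERFACE

Orientations are given as a 3x3 rotation matrix whose columns are the frame's x, y, z axes.
In Python, from rig import read_state, capture, calibration, hand_in, finger_overhang gives the robot as it stands.
- The arm moves only by the tool send_rows, never from a script. Its argument "plan" is a list of rows, each a list of 5 numbers: the closure in counts, from 0 (fully open) to 255 (shut), then the shift along the tool's x, y, z in m, then the turn about the tool's z in rad. A call has 1 to 20 rows; each row shifts and turns the commanded pose from where the row before left it, along the tool's axes as they then stand; what a row does not reach is not made up. A row lasts 1/12 s, in which the tool goes at most 41.7 mm and 7.16 degrees, less where a joint would pass 70% of its speed; a pose out of reach is approached as far as the arm can. A call is refused whole if a number of a shift passes 0.0417 or a number of a turn 0.125, either way. A call with a gripper value outside its range is refused whole. The fingers move at their own pace and stop on an object; the grip force is fixed at half the most. Time passes only in rows, so rows that do not move let the fingers close. It gives the time, the measured TCP pose, the force, the opening and the grip force at its end, in the units of the state.
- read_state(): the state, without advancing time (a new reading comes with each control period).
- capture(name): name is "scene" or "top" or "wrist"; returns (picture, depth): 384x512x3 uint8, blue, green, red; 384x512 float32, m along the optical axis (not along the pixel's ray), 0 where there is no reading.
- calibration(name): a dict with "fx", "fy", "cx", "cy" (pixels), "dist_coeffs" ([k1, k2, p1, p2, k3] as OpenCV has them; the pictures are not rectified), "xyz" and "rotation" of the camera in the world. Camera axes: x right, y down, z forward; pixel columns grow to the right and rows downward; lengths in m; the calibration is good to about 2 mm. A picture is of the moment at which its call begins: read the wrist's pose just before it. calibration takes no time and is no camera call; for the wrist camera it gives the pose at the moment of the call.
- hand_in(): hands the job in; it is judged then, once.
The state is a dict: "time_s": time; "joint_positions": joint angles; "qvel": joint speeds; "tau": joint torques, N m; "position": TCP position; "tcp_rot": TCP orientation; "force": force on the tool from outside, world axes, zero at the start; "moment": the same for the moment, N m; "opening": opening from 0.0 (shut) to 1.0 (fully open); "grasp_force": force on a finger pad.
Only numpy, scipy, OpenCV 4.12 (cv2) and the standard library are available. Lean on these libraries where they do the work, as an engineer would, in place of code of your own. Each camera call takes 0.05 s, during which the arm holds its last target. There are 200 camera calls.

TASK

Charge the grinding jar: gently lower the white ceramic ball into the jar and let go of it only at or just above the bottom (never drop it in). Then pick up the cover plate by its bar handle and finish holding it level, hovering about 2 cm above the jar's flange without touching it, with all four of its holes lined up over the four threaded holes so that the bolts could be started. The job ends while you are still holding the plate there, still and steady; leave the beaker, the amber bottle and the spanner that stand just behind the work where they are.

Things in the scene. Friction and masses are not known exactly. Their poses are not given: they have to be found in the camera images.
- jar: Steel grinding jar, fixed to the bench: a deep round pot, open at the top, 96 mm inside diameter, under a rectangular bolting flange 148 (x) x 116 (y) x 10 mm with four threaded 8 mm holes. Origin at the centre of its underside, on the bench; z up; inner floor at z = 8 mm, flange top at z = 54 mm. Threaded holes at x = +-60 mm, y = +-40 mm; x is the long side of the flange.
- jar_hole_a (a point): Centre of the threaded hole at x = +60, y = +40 mm of the jar, at the flange top.
- jar_hole_b (a point): Centre of the threaded hole at x = -60, y = -40 mm of the jar, at the flange top: the other end of that diagonal.
- cover: Loose aluminium cover plate, 148 (x) x 116 (y) x 6 mm, about 0.3 kg, flat on the bench, with 12 mm holes at x = +-60, y = +-40 mm, the same pattern as the jar; fits either way round (half turn). Origin at the centre of its underside, z up. Over its centre a black bar handle on two posts: 76 mm long along x, 14 mm thick (y), z = 22 to 38 mm.
- cover_hole_a (a point): Centre of the cover's hole at x = +60, y = +40 mm, at its underside.
- cover_hole_b (a point): Centre of the cover's hole at x = -60, y = -40 mm, at its underside: the other end of that diagonal.
- ball_center (a point): Centre of the white ceramic grinding ball, 32 mm diameter, about 65 g, loose, resting in a rubber ring on the bench; its centre is at 24.5 mm above the bench at the start, and would be 24 mm above the bench on the jar's floor.
- ball_ring: Black rubber seat ring, 26 mm outside and 20 mm inside diameter, 12 mm high, fixed to the bench, that carries the ball. Origin at the centre of its underside.
- beaker: Bystander: loose glass beaker, 52 mm diameter, 68 mm high, the nearest of the beakers, just behind the work. Origin at the centre of its underside.
- bottle: Bystander: loose amber bottle with black cap, 60 mm diameter, 102 mm high, the nearest of the bottles, just behind the work. Origin at the centre of its underside.
- spanner: Bystander: loose open-ended spanner, 144 x 28 x 4 mm, lying behind the work. Origin at its middle, underside.

How it is judged:
By the outcome, as a careful person would: the job done as asked, in the order asked, and still so for the second after the job is handed in, while the arm keeps its last pose, push and grip.
It also fails if it takes over 69 s, if anything falls off the work surface, if the arm or the gripper's body presses on something with over 40 N, if the wrist force passes 120 N, or if a joint passes its speed limit or range.

## Working session

There is one attempt and no reset: what is moved stays moved. The work goes in short steps, Python scripts to look and compute and a tool call to move; the robot and the scene stay as the last step left them, time stands still between calls to the robot, and variables do not carry over. Pictures are saved under pics/ and viewed, at most 10 in all, crops included, and the job is handed in when it is done.

Besides the shell and the picture viewer there is one more tool, called as name(argument=value, ...), one argument or row to a line, values as JSON. send_rows: Moves the arm, as the interface text tells. Its arguments: {"type":"object","properties":{"plan":{"type":"array","items":{"type":"array","items":{"type":"number"}}}},"required":["plan"]}

```bash
mkdir -p pics; cat > h.py <<'E'
import numpy as np, cv2
from rig import read_state, capture, calibration, hand_in, finger_overhang
def cal(n):
    c=calibration(n);K=np.array([[c['fx'],0,c['cx']],[0,c['fy'],c['cy']],[0,0,1.]])
    return K,np.array(c['dist_coeffs'],float),np.array(c['xyz']),np.array(c['rotation'])
def ray(C,uv,z):
    K,d,t,R=C
    p=cv2.undistortPoints(np.array(uv,float).reshape(-1,1,2),K,d).reshape(-1,2)
    v=np.c_[p,np.ones(len(p))]@R.T
    return t+v*((z-t[2])/v[:,2])[:,None]
def proj(C,P):
    K,d,t,R=C
    return cv2.projectPoints(np.array(P,float).reshape(-1,1,3),cv2.Rodrigues(R.T)[0],-R.T@t,K,d)[0].reshape(-1,2)
E
python3 - <<'E'
from h import *
print(finger_overhang if not callable(finger_overhang) else finger_overhang())
s=read_state();print(s)
for n in("scene","top","wrist"):
    C=cal(n);i,d=capture(n);cv2.imwrite(f"pics/{n}0.png",i);np.save(f"{n}0.npy",d);print(n,C)
a=[cv2.imread(f"pics/{n}0.png") for n in("scene","top")]
E
```

```text
0.014
{'time_s': 0.0, 'joint_positions': array([ 6.50018963e+01,  3.02796123e+01,  8.21565520e+01,  1.43765296e-03,
        6.76879273e+01, -1.02257029e+01]), 'qvel': array([ 0.02370769, -0.00467448,  0.00572808,  0.08420607,  0.02922301,
        0.01567383]), 'tau': array([ 3.81159100e-05, -4.40038168e+01, -1.76594245e+01,  6.32615970e-02,
        5.82305412e-02, -1.61046210e-04]), 'position': array([0.15901095, 0.60371258, 0.23556374]), 'tcp_rot': array([[-9.66943698e-01,  2.54988251e-01, -9.36282321e-04],
       [ 2.54989645e-01,  9.66941811e-01, -1.95310654e-03],
       [ 4.07311303e-04, -2.12728636e-03, -9.99997654e-01]]), 'force': array([-0.01251497, -0.13173549, -0.3071566 ]), 'moment': array([ 0.02558617, -0.0033358 , -0.02133266]), 'grasp_force': 0.0, 'opening': 0.9986261022229317}
scene (array([[452.00062953,   0.        , 260.74533685],
       [  0.        , 452.00062953, 191.14898995],
       [  0.        ,   0.        ,   1.        ]]), array([-0.16855704,  0.        ,  0.        ,  0.        ,  0.        ]), array([0.31718214, 0.9918391 , 1.03201541]), array([[-0.964299
[... 280 characters left out ...]
    ]]), array([-0.01808543,  0.        ,  0.        ,  0.        ,  0.        ]), array([0.47951481, 0.04301684, 1.16913256]), array([[ 0.02802341, -0.9982493 ,  0.05208672],
       [-0.99946832, -0.02885023, -0.01519023],
       [ 0.01666635, -0.05163334, -0.99852703]]))
wrist (array([[269.04517404,   0.        , 259.51086271],
       [  0.        , 269.04517404, 191.29207332],
       [  0.        ,   0.        ,   1.        ]]), array([-0.05515099,  0.        ,  0.        ,  0.        ,  0.        ]), array([0.08387018, 0.62336875, 0.38407422]), array([[ 0.25453754,  0.92789724,  0.27242861],
       [ 0.96706068, -0.24362549, -0.07375815],
       [-0.00206943,  0.28222921, -0.95934477]]))
```

View pics/top0.png

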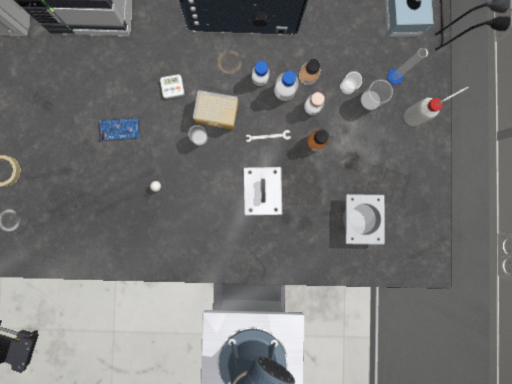

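View pics/scene0.png

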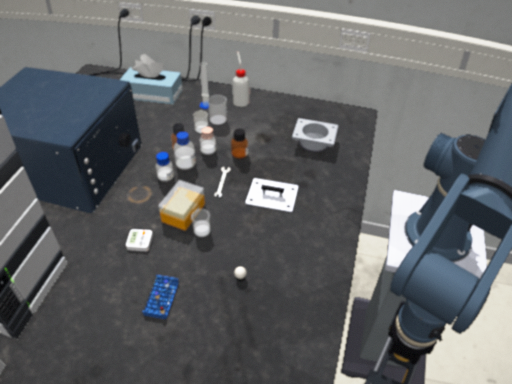

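The top view shows the ball at (155,187), the cover at (263,191) with its handle running vertically, and the jar at (365,219). The bystanders are the beaker (198,135), spanner (268,136) and bottle (318,140). The scene view agrees.

```bash
cat > m.py <<'E'
from h import *
i=cv2.imread("pics/top0.png");C=cal("top");g=i.min(2)
def box(x0,y0,x1,y1,th,z):
    m=np.zeros(g.shape,np.uint8);m[y0:y1,x0:x1]=(g[y0:y1,x0:x1]>th)*255
    c=max(cv2.findContours(m,0,2)[0],key=cv2.contourArea)
    r=cv2.minAreaRect(c);b=ray(C,cv2.boxPoints(r),z)
    e=b[1]-b[0];f=b[2]-b[1];e,f=(e,f) if np.linalg.norm(e)>np.linalg.norm(f) else (f,e)
    print(b.mean(0).round(4),np.linalg.norm(e).round(3),np.linalg.norm(f).round(3),'long axis deg',np.degrees(np.arctan2(e[1],e[0])).round(1)%180)
for th in(120,150):
    print(th);box(235,160,292,222,th,.006);box(338,186,392,250,th,.054);box(143,176,168,199,th,.0245)
print(ray(C,[[198,135]],.03),ray(C,[[318,140]],.1),ray(C,[[268,136]],.0))
C=cal("scene");i=cv2.imread("pics/scene0.png");g=i.min(2)
box(240,172,305,217,120,.006);box(228,260,252,286,120,.0245);box(288,112,342,146,120,.054)
E
python3 m.py
```

```text
120
[ 0.5462 -0.0179  0.006 ] 0.174 0.124 long axis deg 1.3000000000000114
[ 0.4565 -0.3297  0.054 ] 0.152 0.117 long axis deg 0.5999999999999943
[0.5413 0.3169 0.0245] 0.031 0.028 long axis deg 91.7
150
[ 0.535  -0.0182  0.006 ] 0.152 0.117 long axis deg 1.3000000000000114
[ 0.458  -0.3297  0.054 ] 0.149 0.117 long axis deg 0.5999999999999943
[0.5414 0.3153 0.0245] 0.028 0.028 long axis deg 2.3000000000000114
[[0.70233465 0.18858414 0.03      ]] [[ 0.68489472 -0.17240166  0.1       ]] [[ 0.71193702 -0.0314966   0.        ]]
[ 0.5372 -0.0181  0.006 ] 0.169 0.131 long axis deg 2.1999999999999886
[0.5415 0.3136 0.0245] 0.036 0.03 long axis deg 106.6
[ 0.4567 -0.3294  0.054 ] 0.163 0.13 long axis deg 0.30000000000001137
```

send_rows(
  plan=[
    [0,0,0,0,-0.086],
    [0,0,0,0,-0.086],
    [0,0,0,0,-0.086],
    [0,-0.0319,-0.024,0.008,0],
    [0,-0.0319,-0.024,0.008,0],
    [0,-0.0319,-0.024,0.008,0],
    [0,-0.0319,-0.024,0.008,0],
    [0,-0.0319,-0.024,0.008,0],
    [0,-0.0319,-0.024,0.008,0],
    [0,-0.0319,-0.024,0.008,0],
    [0,-0.0319,-0.024,0.008,0],
    [0,-0.0319,-0.024,0.008,0],
    [0,-0.0319,-0.024,0.008,0],
    [0,-0.0319,-0.024,0.008,0],
    [0,-0.0319,-0.024,0.008,0],
    [0,0,0,0,0],
    [0,0,0,0,0],
    [0,0,0,0,0],
  ],
)

```text
time_s: 1.65
position: [0.5415, 0.3161, 0.14]
tcp_rot: [[-1.0, 0.001, -0.002], [0.001, 1.0, -0.0], [0.002, -0.0, -1.0]]
force: [-0.5, 0.1, -0.0]
opening: 1.004
grasp_force: 0.0
```

```bash
python3 - <<'E'
from h import *
s=read_state();print(s['position'],s['tcp_rot'].round(4),s['joint_positions'].round(1))
C=cal("wrist");i,d=capture("wrist");cv2.imwrite("pics/w1.png",i)
print(C[2],proj(C,[.5415,.3155,.0245]))
g=i.min(2);u=proj(C,[.5415,.3155,.0245])[0].astype(int)
m=np.zeros(g.shape,np.uint8);sl=(slice(max(u[1]-50,0),u[1]+50),slice(max(u[0]-50,0),u[0]+50));m[sl]=(g[sl]>110)*255
c=max(cv2.findContours(m,0,2)[0],key=cv2.contourArea);(q,r)=cv2.minEnclosingCircle(c);M=cv2.moments(c);q2=(M['m10']/M['m00'],M['m01']/M['m00'])
print(q,r,q2,ray(C,[q,q2],.0245), 'r expect',C[0][0,0]*.016/(C[2][2]-.0245))
E
```

```text
[0.54154722 0.31612794 0.14002213] [[-1.0e+00  8.0e-04 -1.9e-03]
 [ 8.0e-04  1.0e+00 -2.0e-04]
 [ 1.9e-03 -2.0e-04 -1.0e+00]] [ 20.1  37.1  86.5   0.   56.5 -69.9]
[0.46396755 0.31579864 0.28854217] [[259.36952191 191.58663932]]
(258.5, 190.5) 70.00366973876953 (258.0786798543856, 190.94496531355173) [[0.54034276 0.31461229 0.0245    ]
 [0.5408161  0.31418096 0.0245    ]] r expect 16.303164201292883
```

View pics/w1.png

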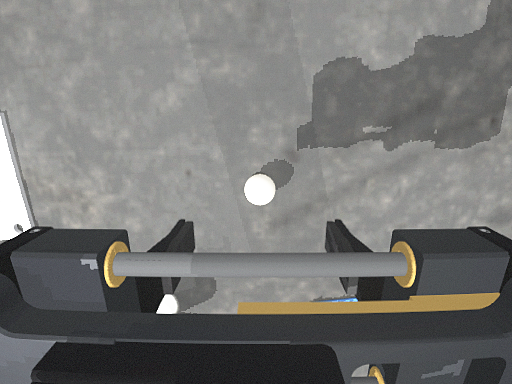

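The ball is at (260,190) with a radius of about 16 px, within 1.5 mm of where I predicted it. I'll descend and grip.

send_rows(
  plan=[
    [0,-0.001,0,0.02,0],
    [0,0,0,0.02,0],
    [0,0,0,0.02,0],
    [0,0,0,0.02,0],
    [0,0,0,0.018,0],
    [0,0,0,0.01,0],
    [0,0,0,0.006,0],
    [0,0,0,0,0],
    [0,0,0,0,0],
    [255,0,0,0,0],
    [255,0,0,0,0],
    [255,0,0,0,0],
    [255,0,0,0,0],
    [255,0,0,0,0],
    [255,0,0,0,0],
    [255,0,0,0,0],
    [255,0,0,0,0],
    [255,0,0,0,0],
    [255,0,0,0,0],
    [255,0,0,0,0],
  ],
)

```text
time_s: 3.37
position: [0.5431, 0.3163, 0.0265]
tcp_rot: [[-1.0, -0.0, -0.0], [-0.0, 1.0, -0.0], [0.0, -0.0, -1.0]]
force: [-0.2, 0.4, 0.3]
opening: 0.349
grasp_force: 30.0
```

send_rows(
  plan=[
    [255,0,0,-0.01,0],
    [255,0,0,-0.02,0],
    [255,0,0,-0.03,0],
    [255,0,0,-0.03,0],
    [255,0,0,-0.0235,0],
    [255,0.0025,-0.019,0,0],
    [255,0.004,-0.028,0,0],
    [255,0.005,-0.038,0,0],
    [255,0.005,-0.038,0,0],
    [255,0.005,-0.038,0,0],
    [255,0.005,-0.038,0,0],
    [255,0.005,-0.038,0,0],
    [255,0.005,-0.038,0,0],
    [255,0.005,-0.038,0,0],
    [255,0.005,-0.038,0,0],
  ],
)

```text
time_s: 4.62
position: [0.4963, -0.0363, 0.1408]
tcp_rot: [[-1.0, -0.0, 0.001], [-0.0, 1.0, -0.0], [-0.001, -0.0, -1.0]]
force: [1.1, 0.2, -0.6]
opening: 0.347
grasp_force: 30.0
```

send_rows(
  plan=[
    [255,0.005,-0.038,0,0],
    [255,0.005,-0.038,0,0],
    [255,0.005,-0.038,0,0],
    [255,0.005,-0.038,0,0],
    [255,0.005,-0.038,0,0],
    [255,0.005,-0.038,0,0],
    [255,0.004,-0.028,0,0],
    [255,0.003,-0.018,0,0],
    [255,0,0,0,0],
    [255,0,0,0,0],
    [255,0,0,0,0],
  ],
)

```text
time_s: 5.53
position: [0.4594, -0.3074, 0.1402]
tcp_rot: [[-1.0, -0.0, -0.001], [-0.0, 1.0, 0.001], [0.001, 0.001, -1.0]]
force: [-0.1, 0.5, -0.6]
opening: 0.353
grasp_force: 30.0
```

```bash
python3 - <<'E'
from h import *
s=read_state();print(s['position'],s['opening'],s['grasp_force'],s['joint_positions'].round(1))
C=cal("wrist");i,d=capture("wrist");cv2.imwrite("pics/w2.png",i);np.savez("w2.npz",K=C[0],d=C[1],t=C[2],R=C[3])
P=[[.458+a*.06,-.3297+b*.04,.054] for a in(1,-1) for b in(1,-1)]
print(C[2],proj(C,P))
E
```

```text
[ 0.45938843 -0.30742757  0.14017471] 0.3528914622505956 30.0000062584877 [ -45.4   32.4   97.6    0.    50.1 -135.4]
[ 0.3816314  -0.30804251  0.28860804] [[277.82995146 257.13373207]
 [196.60927442 256.95208325]
 [280.62087084 132.43663985]
 [187.44851366 132.60506147]]
```

View pics/w2.png

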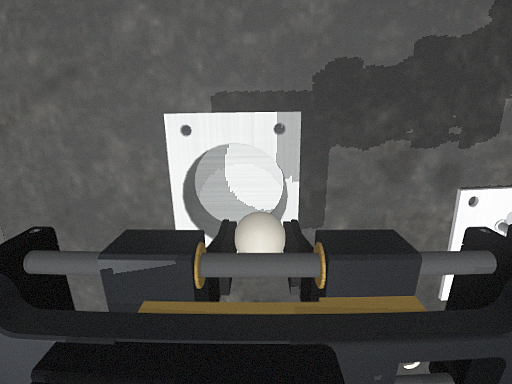

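Wrist view: the ball is held at (260,238). The jar's two near holes are at (186,130) and (280,129), and the cover's corner is at right. I'll locate the holes precisely.

```bash
cat >> h.py <<'E'
def hole(i,uv,w=10,zz=None):
    u,v=[int(round(a)) for a in uv];g=i[v-w:v+w+1,u-w:u+w+1].astype(float).mean(2)
    bg=np.percentile(g,75);a=np.clip(bg-25-g,0,None)
    m=((a>0)*255).astype(np.uint8);n,l,s,c=cv2.connectedComponentsWithStats(m)
    k=min(range(1,n),key=lambda k:np.hypot(*(c[k]-w))-.05*min(s[k,4],60));wt=a*(l==k);Y,X=np.mgrid[-w:w+1,-w:w+1]
    return np.array([u+(wt*X).sum()/wt.sum(),v+(wt*Y).sum()/wt.sum()]),s[k,4]
E
python3 - <<'E'
from h import *
z=np.load("w2.npz");C=(z['K'],z['d'],z['t'],z['R']);i=cv2.imread("pics/w2.png")
h=[hole(i,q,8) for q in((186,130),(280,129))];print(h)
p=ray(C,[a[0] for a in h],.054);e=p[1]-p[0];n=np.linalg.norm(e);e/=n
print(p,'dist',n,'yaw',np.degrees(np.arctan2(-e[0],e[1])),'centre',p.mean(0)+.06*np.array([e[1],-e[0],0]))
E
```

```text
[(array([185.62053598, 129.93651852]), np.int32(116)), (array([278.98707793, 128.33816507]), np.int32(115))]
[[ 0.3957381  -0.37112465  0.054     ]
 [ 0.39456072 -0.29116621  0.054     ]] dist 0.07996710324637588 yaw 0.8436098200326958 centre [ 0.45514291 -0.33026203  0.054     ]
```

send_rows(
  plan=[
    [255,0.001,-0.0125,0,0],
    [255,0,-0.01,0,0],
    [255,0,0,0,0],
    [255,0,0,0.01,0],
    [255,0,0,0.02,0],
    [255,0,0,0.02,0],
    [255,0,0,0.02,0],
    [255,0,0,0.015,0],
    [255,0,0,0.01,0],
    [255,0,0,0.007,0],
    [255,0,0,0.005,0],
    [255,0,0,0.003,0],
    [255,0,0,0.002,0],
    [255,0,0,0.001,0],
    [255,0,0,0,0],
    [255,0,0,0,0],
    [255,0,0,0,0],
  ],
)

```text
time_s: 7.0
position: [0.4591, -0.3313, 0.0276]
tcp_rot: [[-1.0, -0.0, 0.001], [-0.0, 1.0, -0.001], [-0.001, -0.001, -1.0]]
force: [1.3, -0.3, -0.9]
opening: 0.347
grasp_force: 30.0
```

send_rows(
  plan=[
    [255,0,0,0.0007,0],
    [255,0,0,0.0005,0],
    [255,0,0,0,0],
    [255,0,0,0,0],
  ],
)

```text
time_s: 7.33
position: [0.459, -0.3313, 0.0261]
tcp_rot: [[-1.0, -0.0, 0.0], [-0.0, 1.0, -0.0], [-0.0, -0.0, -1.0]]
force: [-0.4, -0.6, 0.8]
opening: 0.352
grasp_force: 30.0
```

send_rows(
  plan=[
    [150,0,0,0,0],
    [140,0,0,0,0],
    [130,0,0,0,0],
    [130,0,0,0,0],
    [130,0,0,0,0],
    [130,0,0,0,0],
  ],
)

```text
time_s: 7.83
position: [0.4588, -0.3311, 0.0258]
tcp_rot: [[-1.0, -0.0, -0.0], [-0.0, 1.0, 0.0], [0.0, 0.0, -1.0]]
force: [0.1, -0.0, -0.2]
opening: 0.486
grasp_force: 0.0
```

send_rows(
  plan=[
    [130,0,0,-0.003,0],
    [130,0,0,-0.006,0],
    [130,0,0,-0.01,0],
    [130,0,0,-0.02,0],
    [130,0,0,-0.025,0],
    [130,0,0,-0.03,0],
    [100,0,0,-0.03,0],
    [60,0,0,-0.03,0],
    [0,0,0.02,0,0],
    [0,-0.005,0.03,0,0],
    [0,-0.01,0.038,0,0],
    [0,-0.01,0.038,0,0],
    [0,-0.01,0.038,0,0],
    [0,-0.01,0.038,0,0],
    [0,-0.01,0.038,0,0],
    [0,-0.01,0.038,0,0],
    [0,-0.01,0.025,0,0],
    [0,-0.002,0.01,0,0],
    [0,0,0,0,0],
    [0,0,0,0,0],
  ],
)

```text
time_s: 9.5
position: [0.5356, -0.0183, 0.1804]
tcp_rot: [[-1.0, -0.002, 0.0], [-0.002, 1.0, -0.001], [-0.0, -0.001, -1.0]]
force: [0.1, -1.1, -0.5]
opening: 0.998
grasp_force: 0.0
```

```bash
python3 - <<'E'
from h import *
s=read_state();print(s['position'],s['opening'],s['joint_positions'].round(1))
C=cal("wrist");i,d=capture("wrist");np.savez("w3.npz",K=C[0],d=C[1],t=C[2],R=C[3]);cv2.imwrite("pics/w3.png",i)
j,_=capture("top");cv2.imwrite("pics/top3.png",j)
cv2.imwrite("pics/v3.png",np.vstack([i[:,:],cv2.resize(j[150:262,230:400],(512,210),interpolation=2)]))
print(proj(C,[[.535+a*.06,-.0182+b*.04,.006] for a in(1,-1) for b in(1,-1)]))
E
```

```text
[ 0.53555856 -0.01831695  0.18037831] 0.9977523303010535 [-1.390e+01  2.780e+01  9.820e+01 -1.000e-01  5.400e+01 -1.039e+02]
[[290.83337844 222.57335718]
 [229.14568377 222.42849088]
 [294.3371094  127.7743632 ]
 [226.16478603 127.62151332]]
```

View pics/v3.png

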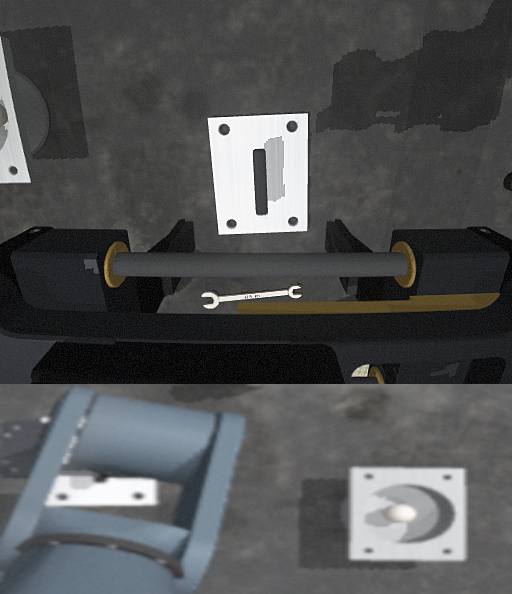

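The ball sits inside the jar, visible in the top crop at (403,513). All four cover holes are visible in the wrist view at (224,129), (292,126), (231,224) and (293,221), and the handle is at (260,182).

```bash
python3 - <<'E'
from h import *
z=np.load("w3.npz");C=(z['K'],z['d'],z['t'],z['R']);i=cv2.imread("pics/w3.png")
h=[hole(i,q,9) for q in((224,129),(292,126),(231,224),(293,221))];print(h)
for zz in(.003,.006):
    p=ray(C,[a[0] for a in h],zz)  # nl, nr, fl, fr
    print(p,p.mean(0))
    for a,b in((0,1),(2,3),(0,2),(1,3)):
        e=p[b]-p[a];print(np.linalg.norm(e).round(4),np.degrees(np.arctan2(e[1],e[0])).round(2))
E
```

```text
[(array([223.64618696, 129.09162051]), np.int32(118)), (array([291.45183603, 126.0078455 ]), np.int32(120)), (array([231.07032163, 223.26053133]), np.int32(86)), (array([292.54150005, 220.73649989]), np.int32(84))]
[[ 0.47686749 -0.06161104  0.003     ]
 [ 0.47313161  0.01868813  0.003     ]
 [ 0.59744504 -0.05607838  0.003     ]
 [ 0.59368104  0.02431658  0.003     ]] [ 0.53528129 -0.01867118  0.003     ]
0.0804 92.66
0.0805 92.68
0.1207 2.63
0.1207 2.67
[[ 0.47669048 -0.06121604  0.006     ]
 [ 0.472989    0.01834356  0.006     ]
 [ 0.59615749 -0.05573434  0.006     ]
 [ 0.59242815  0.02392017  0.006     ]] [ 0.53456628 -0.01867166  0.006     ]
0.0796 92.66
0.0797 92.68
0.1196 2.63
0.1196 2.67
```

send_rows(
  plan=[
    [0,0.001,0,0.01,-0.0445],
    [0,0,0,0.03,0],
    [0,0,0,0.035,0],
    [0,0,0,0.035,0],
    [0,0,0,0.02,0],
    [0,0,0,0.015,0],
    [0,0,0,0.009,0],
    [0,0,0,0,0],
    [0,0,0,0,0],
    [100,0,0,0,0],
    [180,0,0,0,0],
    [190,0,0,0,0],
    [200,0,0,0,0],
    [210,0,0,0,0],
    [220,0,0,0,0],
    [255,0,0,0,0],
    [255,0,0,0,0],
    [255,0,0,0,0],
    [255,0,0,0,0],
    [255,0,0,0,0],
  ],
)

```text
time_s: 11.27
position: [0.5347, -0.018, 0.0258]
tcp_rot: [[-0.999, -0.045, -0.0], [-0.045, 0.999, 0.0], [0.0, 0.0, -1.0]]
force: [0.2, 0.6, -0.7]
opening: 0.249
grasp_force: 0.0
```

send_rows(
  plan=[
    [255,0,0,0,0],
    [255,0,0,0,0],
    [255,0,0,0,0],
  ],
)

```text
time_s: 11.52
position: [0.5347, -0.0181, 0.0258]
tcp_rot: [[-0.999, -0.045, -0.0], [-0.045, 0.999, 0.0], [0.0, 0.0, -1.0]]
force: [0.4, -0.3, -0.7]
opening: 0.159
grasp_force: 30.0
```

send_rows(
  plan=[
    [255,0,0,-0.006,0],
    [255,0,0,-0.012,0],
    [255,0,0,-0.018,0],
    [255,0,0,-0.022,0],
    [255,0,0,-0.022,0.01],
    [255,0,0,-0.016,0.01],
    [255,0,0,-0.008,0.01],
    [255,0.0036,-0.0135,0,0],
    [255,0.0064,-0.0237,0,0],
    [255,0.0091,-0.0338,0,0],
    [255,0.0091,-0.0338,0,0],
    [255,0.0091,-0.0338,0,0],
    [255,0.0091,-0.0338,0,0],
    [255,0.0091,-0.0338,0,0],
    [255,0.0091,-0.0338,0,0],
    [255,0.0091,-0.0338,0,0],
    [255,0.0064,-0.0237,0,0],
    [255,0.0036,-0.0135,0,0],
    [255,0,0,0,0],
    [255,0,0,0,0],
  ],
)

```text
time_s: 13.18
position: [0.4549, -0.3297, 0.1292]
tcp_rot: [[-1.0, -0.013, -0.001], [-0.013, 1.0, 0.002], [0.001, 0.002, -1.0]]
force: [0.5, 0.5, -2.9]
opening: 0.154
grasp_force: 30.0
```

```bash
python3 - <<'E'
from h import *
s=read_state();print(s['position'],s['tcp_rot'].round(4),s['opening'],s['grasp_force'],s['moment'])
C=cal("wrist");i,d=capture("wrist");np.savez("w4.npz",K=C[0],d=C[1],t=C[2],R=C[3]);cv2.imwrite("pics/w4.png",i)
j,_=capture("scene");cv2.imwrite("pics/s4.png",j)
cv2.imwrite("pics/v4.png",np.vstack([i,cv2.resize(j[90:170,240:435],(512,210),interpolation=2)]))
E
```

```text
[ 0.45492355 -0.32972089  0.12922973] [[-0.9999 -0.013  -0.0012]
 [-0.013   0.9999  0.0022]
 [ 0.0012  0.0022 -1.    ]] 0.1543264328916914 29.99952952377498 [0.13138586 0.00147623 0.00114539]
```

View pics/v4.png

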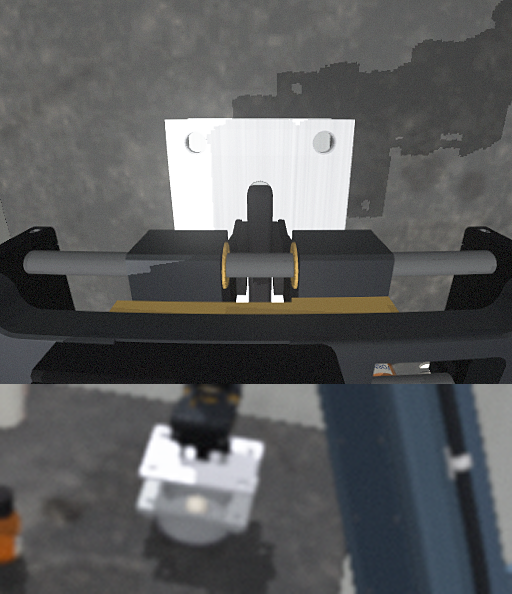

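The plate is held level, with its two near holes at (195,142) and (323,142), and the scene crop shows it over the jar. I'll lower it to hover height and measure.

send_rows(
  plan=[
    [255,0,0,0.005,0],
    [255,0,0,0.009,0],
    [255,0,0,0.008,0],
    [255,0,0,0.005,0],
    [255,0,0,0.002,0],
    [255,0,0,0,0],
    [255,0,0,0,0],
    [255,0,0,0,0],
  ],
)

```text
time_s: 13.95
position: [0.4558, -0.3305, 0.101]
tcp_rot: [[-1.0, -0.015, 0.0], [-0.015, 1.0, -0.0], [-0.0, -0.0, -1.0]]
force: [0.7, -0.3, -4.2]
opening: 0.156
grasp_force: 30.0
```

```bash
python3 - <<'E'
from h import *
s=read_state();p=s['position'];print(p,s['tcp_rot'].round(4),s['force'])
C=cal("wrist");i,d=capture("wrist");np.savez("w5.npz",K=C[0],d=C[1],t=C[2],R=C[3]);cv2.imwrite("pics/w5.png",i)
j,_=capture("top");k,_=capture("scene");cv2.imwrite("pics/top5.png",j);cv2.imwrite("pics/s5.png",k)
zt=p[2]-.0258+.006
P=[[p[0]-.06,p[1]+b*.04,zt] for b in(-1,1)];q=proj(C,P);print(q)
c=[hole(i,a,14) for a in q];print(c)
w=ray(C,[a[0] for a in c],zt);e=w[1]-w[0];n=np.linalg.norm(e);e/=n
print(w,n,np.degrees(np.arctan2(-e[0],e[1])),w.mean(0)+.06*np.array([e[1],-e[0],0]))
r=[cv2.resize(i[int(a[1])-22:int(a[1])+23,int(a[0])-22:int(a[0])+23],(270,270),interpolation=2) for a in q]
T=cv2.resize(j[180:258,330:410],(256,250),interpolation=2);S=cv2.resize(k[100:165,275:355],(540,439),interpolation=2)[:330]
r.append(cv2.resize(j[182:258,330:406],(250,270),interpolation=2))
cv2.imwrite("pics/v5.png",np.vstack([np.hstack(r),cv2.resize(k[100:160,260:380],(790,330),interpolation=2)]))
E
```

```text
[ 0.45579189 -0.33051512  0.10100292] [[-9.999e-01 -1.470e-02  3.000e-04]
 [-1.470e-02  9.999e-01 -4.000e-04]
 [-3.000e-04 -4.000e-04 -1.000e+00]] [ 0.68862108 -0.2969188  -4.15369997]
[[197.23297561 141.40805209]
 [325.94651966 143.39456899]]
[(array([197.41839806, 142.17636608]), np.int32(164)), (array([322.72676542, 141.22904065]), np.int32(411))]
[[ 0.39626462 -0.37042096  0.08120292]
 [ 0.39449773 -0.29263233  0.08120292]] 0.07780869438987213 1.3011906771779709 [ 0.45536571 -0.33016416  0.08120292]
```

View pics/v5.png

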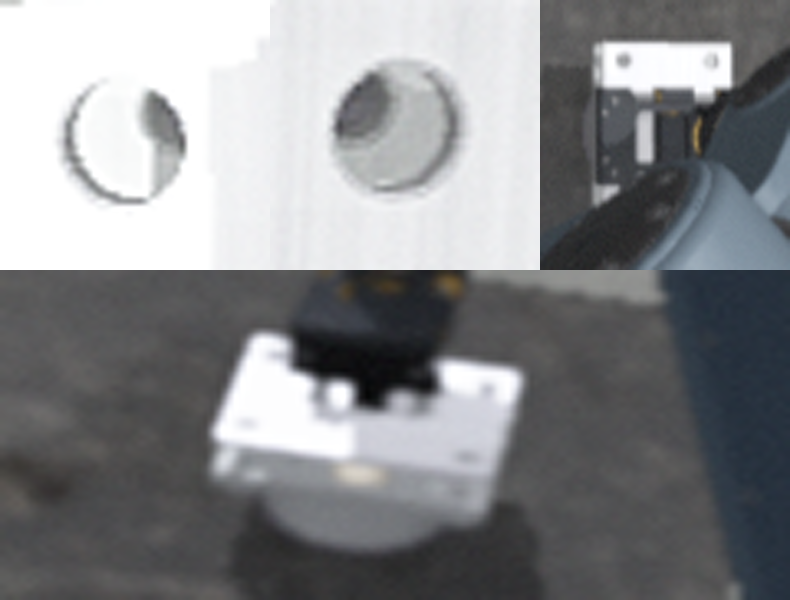

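The plate's near holes show as circles at (195.5,141.7) and (324.2,141.7), with the threaded holes partly visible through them as dark areas. I'll overlay the aligned prediction to check the fit.

```bash
python3 - <<'E'
from h import *
z=np.load("w5.npz");C=(z['K'],z['d'],z['t'],z['R']);i=cv2.imread("pics/w5.png")
cv,zt=np.array([.4554,-.3308]),.0812; y=np.radians(.84);R=np.array([[np.cos(y),-np.sin(y)],[np.sin(y),np.cos(y)]])
t=np.linspace(0,6.29,90);o=[]
for b,u in((-1,195),(1,324)):
    h=cv+R@[-.06,b*.04];s=10
    im=cv2.resize(i[119:165,u-20:u+20],None,fx=s,fy=s,interpolation=2)
    for r,zz,col in((.006,zt,(0,0,255)),(.006,zt-.006,(255,0,0)),(.004,.054,(0,200,0))):
        q=proj(C,np.c_[h[0]+r*np.cos(t),h[1]+r*np.sin(t),0*t+zz])
        cv2.polylines(im,[np.int32((q-[u-20,119]+.5)*s)],True,col,1)
    o.append(im)
cv2.imwrite("pics/v6.png",np.hstack(o))
E
```

```text
(no output)
```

View pics/v6.png

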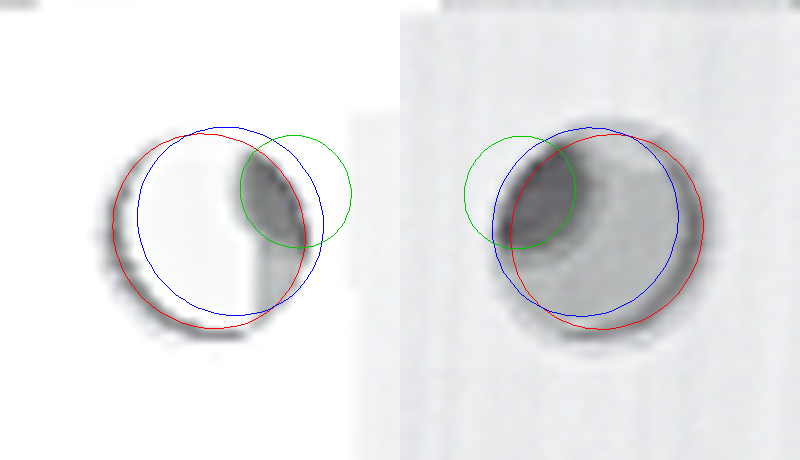

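The overlay agrees: the rims and the visible parts of the threaded holes fall within about 0.5 mm of the aligned prediction. I'll settle and hand in.

send_rows(
  plan=[
    [255,0,0,0.001,0],
    [255,0,0,0,0],
    [255,0,0,0,0],
    [255,0,0,0,0],
    [255,0,0,0,0],
    [255,0,0,0,0],
  ],
)

```text
time_s: 14.6
position: [0.4556, -0.3303, 0.0999]
tcp_rot: [[-1.0, -0.015, -0.0], [-0.015, 1.0, -0.0], [0.0, -0.0, -1.0]]
force: [0.6, 0.3, -3.5]
opening: 0.152
grasp_force: 30.0
```

```bash
python3 -c "
from rig import *
s=read_state();print(s['position'],s['force'],s['qvel'].round(2),s['grasp_force']);print(hand_in())"
```

```text
[ 0.45561808 -0.3303014   0.09986387] [ 0.61507007  0.30432503 -3.50029017] [ 0.02 -0.07  0.03 -0.13  0.01 -0.1 ] 29.999444000422955
the job is handed in; nothing more can be done
None
```

The job is handed in at 14.6 s (verdict not shown): the ball was released on the jar's floor, and the cover is held level and still about 2 cm above the flange. The two holes visible to the camera line up to about 0.5 mm; the far two were inferred from the plate's measured rotation.

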